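# Unlock the spring-lidded parts box with its service key

### The job

Take the red-handled key from its wooden block, put it in the lock of the steel parts box and, feeling for the keyway without forcing the lock, push it fully home; then turn it clockwise to the open mark so that the hidden bolt lets go and the lid springs fully open. Leave the key in the lock, pushed home, with the hand clear, and do not disturb the stopper, the eraser cap, the pencil barrel or the slide gauge.

Things in the scene. Friction and masses are not known exactly. Their poses are not given: they have to be found in the camera images.
- key_grip (a point): centre of the flat red handle of a key (80 g) that stands upright, blade down, in its block. Handle 36 mm wide (own x), 10 mm thick (own y), 40 mm tall (own z, up): pinch it across the 10 mm. The key is the same after half a turn.
- key_shoulder (a point): on the key's axis, underside of its round steel shoulder (29 mm across, 4 mm thick), 24 mm below the handle's centre; same axes. The shoulder rests on the block at the start and on the lock's rosette when the key is home.
- key_tip (a point): end of the key's flat steel blade, 28 mm below the shoulder's underside. Blade 18 mm wide (own x) by 4 mm thick (own y); the last 1.5 mm narrow to 16.5 mm.
- key: the whole key; origin as key_shoulder.
- key_block: fixed wooden block 70 x 70 x 40 mm high, origin at the centre of its underside. The blade stands loosely in an 20 x 6 mm (x by y) hole, 34 mm deep, in the middle of its top: lift the key 30 mm or more straight up to clear it.
- lock_face (a point): centre of the lock's round steel rosette (36 mm across) in the plane of its top, 10 mm above the deck, 95 mm above the table; axes as the box (x from deck to lid, z up). A countersink (25 mm wide, 4 mm deep) leads to a round bore 20 mm across, 5 mm deep. The lock bears at most 45 N of contact force from the key.
- plug_face (a point): centre of the brass plug's face, 9 mm below the rosette's top; axes as the box. Its slot, 19.5 x 5.4 mm, lies at an unknown angle 0.65 to 1.65 rad anticlockwise (from above) of x, held by friction (0.08 N m). A key over 0.08 rad out of line stands on this face; in line it drops 14 mm in, then 5 mm against a spring (2 to 4.5 N) to home.
- closed_mark (a point): red dot on the deck, 22.5 mm from the lock's axis, square to the box's x (to its +y): nominal closed position, from which the loose plug strays. Only with the shoulder down on the rosette (within 1 mm) can the plug turn clockwise to less than 0.6 rad from x, with about 0.15 N m.
- open_mark (a point): green dot on the deck, 22.5 mm from the lock's axis along the box's x: slot and key lie in line with x when fully open, against a stop. The bolt lets go about 0.4 rad before it. Once turned there the key is held in the lock and can be let go.
- case: fixed grey steel box 240 (x) x 220 (y) x 85 mm high, origin at the centre of its underside, x towards the lid's hinge. The front 66 mm of its top is a fixed deck with the lock, 86 mm to -x of the origin on the middle line; the rest is the blue lid.
- lid (a joint): angle of the blue lid, hinged along the box's +x edge: 0 shut, 1.25 rad fully open. Its front edge lies 34 mm from the lock's axis. A hidden bolt holds it; released, its spring opens it in about 2 s if nothing is in the way.
- stopper_center (a point): loose cobalt blue glass bottle stopper standing upright, 48 mm tall, 37 mm across; centre.
- eraser_cap_center (a point): loose black eraser cap standing upright, 28 mm tall, 26 mm across; centre.
- barrel_center (a point): loose lime green pencil barrel, 16 mm across and 110 mm long, lying in a wooden tray 150 x 32 x 18 mm (long side along x); centre.
- gauge_center (a point): loose wooden slide gauge lying flat, beam 200 x 20 x 9 mm with jaws to one side; centre of the beam.
Not all that is in view belongs to the job. Of the things that look like the key, the smallest one is meant.

How it is judged:
On the way, in this order (a step that is already met when the one before it is completed fails the run):
1. the key is fully home in the lock, shoulder down on the rosette, with the lock still closed (z of key_shoulder in the frame of lock_face below 0.003 m and horizontal distance between key_shoulder and lock_face below 0.004 m and angle between the x axis of key_grip and the x axis of lock_face, either way round above 0.5 rad and value of joint lid below 0.05 rad), for 0.05 s.
2. the key, still home, has been turned so far that the bolt has let the lid go (z of key_shoulder in the frame of lock_face below 0.003 m and angle between the x axis of key_grip and the x axis of lock_face, either way round below 0.5 rad and value of joint lid above 0.1 rad), for 0.05 s.
At the end, for the whole second after the job is handed in: the lid stands open (over 1.1 rad) and the key is in the lock at rest, its shoulder within 3 mm of the rosette and within 4 mm of its axis, turned to within 0.4 rad of the box's x axis (value of joint lid above 1.1 rad and z of key_shoulder in the frame of lock_face below 0.003 m and horizontal distance between key_shoulder and lock_face below 0.004 m and angle between the x axis of key_grip and the x axis of lock_face, either way round below 0.4 rad and linear speed of key below 0.02 m/s); the robot touches nothing.
It fails at once if the lock is forced: the key presses on it with more than 45 N in all its contacts (contact force between key and case above 45 N).
It fails at once if the stopper is disturbed by more than 20 mm (distance of stopper_center from where it was at the start of the episode above 0.02 m).
It fails at once if the eraser cap is disturbed by more than 20 mm (distance of eraser_cap_center from where it was at the start of the episode above 0.02 m).
It fails at once if the barrel is disturbed by more than 20 mm (distance of barrel_center from where it was at the start of the episode above 0.02 m).
It fails at once if the slide gauge is disturbed by more than 20 mm (distance of gauge_center from where it was at the start of the episode above 0.02 m).
It also fails if it takes over 67 s, if anything falls off the work surface, if the arm or the gripper's body presses on something with over 40 N, if the wrist force passes 120 N, or if a joint passes its speed limit or range.

### The arm

A 6-joint arm with a two-finger parallel gripper is mounted at the origin on the work surface. World frame = base frame: x ahead of the robot, y to its left, z up, the work surface at z = 0. Lengths are in m, angles in rad, forces in N, time in s.
With the tool pointing down it reaches from about 0.35 to 0.85 m from the base axis. Payload 8.1 kg.
Tool frame: the origin (TCP) lies on the centre line of the jaws, within the pads' length; the fingertips stand 14 mm ahead of it and the grasp point (between the pads) lies 5 mm behind it; z points along the fingers, y is the direction in which the jaws open and shut (so a half turn about z gives the same grasp; the last joint's range is limited). The gripper opens to 93 mm and grips with 3 to 60 N. Pads are 15 mm wide; open, the fingers measure 128 mm over their backs; the gripper's body (75 mm by 188 mm) begins 65 mm behind the grasp point.
Start: joints at [-1.241, 0.13, 1.488, -0, 1.523, -0.085], TCP at [0.242, -0.549, 0.233] pointing down, gripper open.
Joint ranges: [-2.96, 2.96], [-0.89, 2.26], [0.02, 2.5], [-1.34, 4.48], [0, 2.73], [-2.66, 2.66]. Speed limits (rad/s): [2.39, 2.39, 2.79, 3.14, 3.14, 3.14].

### API

Orientations are given as a rotation vector (axis times angle).
In Python, from plant import robot gives the robot as it stands.
- The arm moves only by the tool jog_arm, never from a script. Its argument "steps" is a list of rows, each a list of 7 numbers: the closure, from 0 (fully open) to 1 (shut), then the shift along the tool's x, y, z in m, then the turn, a rotation vector about the tool's x, y, z in rad. In form: [[jaw, tx, ty, tz, rx, ry, rz], ...]. A call has 1 to 5 rows; each row is the pose to reach, as a shift and turn from the pose measured when the call began, along the tool's axes at that moment; what a row does not reach only later rows make up. A row lasts 1/8 s, in which the tool goes at most 62.5 mm and 10.7 degrees, less where a joint would pass 70% of its speed; a pose out of reach is approached as far as the arm can. A call with a gripper value outside its range is refused whole. The fingers move at their own pace and stop on an object; "force" is the grip in N (left out, the last holds). Time passes only in rows, so rows that repeat a pose let the fingers close. It gives the time, the measured TCP pose, the force and the opening at its end, in the units of the state.
- robot.read_state(): the state, without advancing time (a new reading comes with each control period).
- robot.read_camera(name): name is "side" or "top"; returns a dict with "image" (384x512x3 uint8, red, green, blue), "mtx" (3x3 intrinsics, pixels), "extrinsics" (4x4, takes a point from camera to world coordinates). Camera axes: x right, y down, z forward; pixel columns grow to the right and rows downward; lengths in m; the calibration is good to about 2 mm. A picture is of the moment at which its call begins. There is no depth.
- robot.close_job(): hands the job in, once; it reports no verdict.
The state is a dict: "t": time; "q": joint angles; "dq": joint speeds; "joint_torque": joint torques, N m; "tool_pos": TCP position; "orientation": TCP orientation; "force": force on the tool from outside, world axes, zero at the start; "wrist_torque": the same for the moment, N m; "opening": finger opening in m.
Only numpy, scipy, OpenCV 4.12 (cv2) and the standard library are available. Lean on these libraries where they do the work, as an engineer would, in place of code of your own. Each camera call takes 0.05 s, during which the arm holds its last target.

## Working session

There is one attempt and no reset: what is moved stays moved. The work goes in short steps, Python scripts to look and compute and a tool call to move; the robot and the scene stay as the last step left them, time stands still between calls to the robot, and variables do not carry over. Pictures are saved under pics/ and viewed, and the job is handed in when it is done.

Besides the shell and the picture viewer there is one more tool, called after "Call:" in YAML: its name, and indented under it one key for each argument. jog_arm: Moves the arm, as the interface text tells. Its arguments: {"type":"object","properties":{"steps":{"type":"array"},"force":{"type":"number"}},"required":["steps"]}

```bash
ls; mkdir -p pics
python3 - <<'E'
from plant import robot
import cv2
s=robot.read_state();print(s)
for n in("side","top"):
    c=robot.read_camera(n);cv2.imwrite(f"pics/{n}0.png",cv2.resize(c["image"][:,:,::-1],None,fx=1.5,fy=1.5,interpolation=cv2.INTER_CUBIC));cv2.imwrite(f"pics/{n}0raw.png",c["image"][:,:,::-1])
    print(n,c["mtx"].tolist(),c["extrinsics"].round(4).tolist())
E
```

```text
pics
{'t': 0.0, 'q': array([-1.24142324e+00,  1.31157416e-01,  1.48923659e+00,  1.04470548e-05,
        1.52300522e+00, -8.54011521e-02]), 'dq': array([ 1.75447715e-03,  1.60910624e-03, -6.27447564e-04,  5.26507304e-04,
        7.26798017e-05, -1.99188669e-04]), 'joint_torque': array([ 1.79217259e-03, -5.59849298e+01, -4.91757309e+01,  7.69376848e-02,
        3.58396349e-02, -1.09531918e-04]), 'tool_pos': array([ 0.24164163, -0.54861194,  0.23161311]), 'orientation': array([-3.07251960e+00, -6.46495331e-01,  3.28850325e-04]), 'force': array([-0.44154892, -0.16127843,  0.7573385 ]), 'wrist_torque': array([-0.02250174,  0.0333612 ,  0.03111018]), 'opening': 0.09291814199455083}
side [[359.58049238755984, 0.0, 252.7789379306304], [0.0, 359.58049238755984, 190.08206082294552], [0.0, 0.0, 1.0]] [[-0.94, -0.1579, 0.3024, 0.355], [-0.3403, 0.4969, -0.7983, 0.624], [-0.0242, -0.8533, -0.5208, 0.5157], [0.0, 0.0, 0.0, 1.0]]
top [[374.41523132589435, 0.0, 259.1835540699404], [0.0, 374.41523132589435, 186.95188756092807], [0.0, 0.0, 1.0]] [[-0.0269, -0.9806, 0.1941, 0.397], [-0.9995, 0.0235, -0.0197, -0.0164], [0.0147, -0.1945, -0.9808, 1.064], [0.0, 0.0, 0.0, 1.0]]
```

View pics/side0.png

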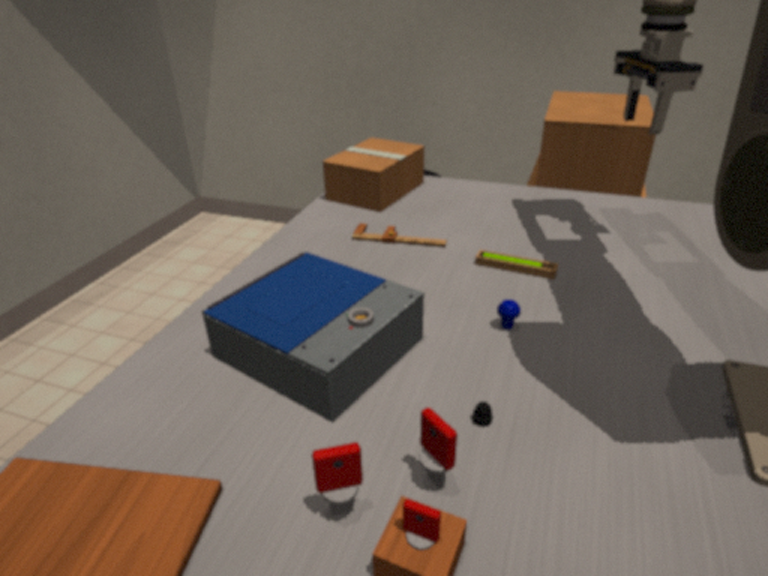

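View pics/top0.png

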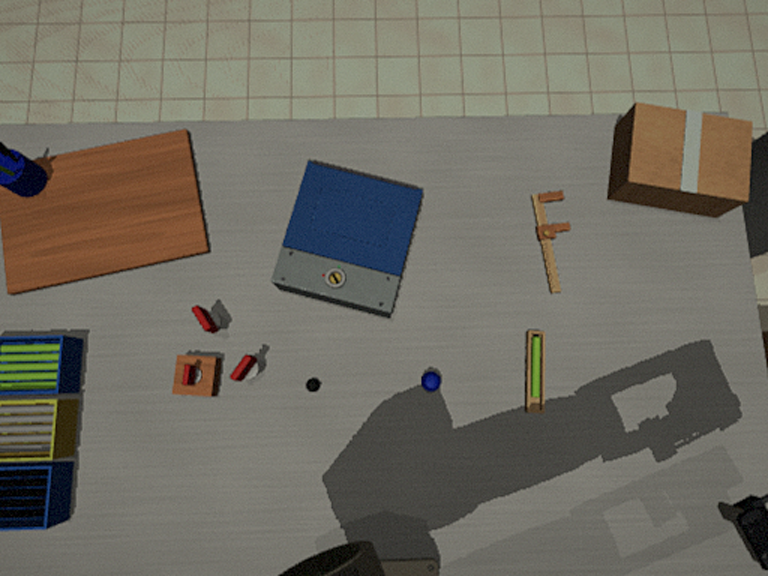

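The pictures show the key in its block at about side (420,525) and top (190,375). Two larger decoys stand at top (205,318) and (245,367), and the lock rosette is at top (335,278). I'll zoom in next.

```bash
cat > h.py <<'E'
import cv2,numpy as np
from plant import robot
def crop(im,x,y,w,h,f,name):
    c=cv2.resize(im[y:y+h,x:x+w],None,fx=f,fy=f,interpolation=cv2.INTER_CUBIC);cv2.imwrite("pics/"+name,c)
def ray(c,uv):
    d=np.linalg.inv(c["mtx"])@np.array([uv[0],uv[1],1.]);E=c["extrinsics"];return E[:3,3],E[:3,:3]@d
def plane(c,uv,z):
    o,d=ray(c,uv);return o+d*(z-o[2])/d[2]
def two(c1,u1,c2,u2):
    o1,d1=ray(c1,u1);o2,d2=ray(c2,u2)
    d1=d1/np.linalg.norm(d1);d2=d2/np.linalg.norm(d2)
    A=np.stack([d1,-d2],1);s=np.linalg.lstsq(A,o2-o1,rcond=None)[0]
    p,q=o1+s[0]*d1,o2+s[1]*d2;return (p+q)/2,np.linalg.norm(p-q)
def proj(c,P):
    E=c["extrinsics"];p=E[:3,:3].T@(np.array(P)-E[:3,3]);p=c["mtx"]@p;return p[:2]/p[2]
def comps(m,amin=8):
    n,l,st,ce=cv2.connectedComponentsWithStats(m.astype(np.uint8));return [(ce[i],st[i],l==i) for i in range(1,n) if st[i,4]>=amin]
def red(im):
    i=im.astype(int);return (i[...,0]>70)&(i[...,1]<0.3*i[...,0])&(i[...,2]<0.35*i[...,0])
E
python3 - <<'E'
from h import *
for n in("side","top"):
    c=robot.read_camera(n);im=c["image"]
    for ce,st,m in comps(red(im)):
        pts=np.argwhere(m)[:,::-1].astype(np.float32);r=cv2.minAreaRect(pts);print(n,ce.round(1),st,cv2.boxPoints(r).round(1).tolist())
t=cv2.imread("pics/top0raw.png");s=cv2.imread("pics/side0raw.png")
crop(t,105,190,90,85,6,"tk.png");crop(s,190,260,140,124,5,"sk.png")
crop(t,175,100,115,115,5,"tb.png");crop(s,130,160,160,125,5,"sb.png")
E
```

```text
side [294.7 288.3] [282 273  22  39 258] [[280.6000061035156, 274.1000061035156], [293.20001220703125, 268.20001220703125], [310.79998779296875, 305.5], [298.20001220703125, 311.3999938964844]]
side [224.7 310.9] [209 296  31  31 741] [[207.1999969482422, 301.20001220703125], [238.1999969482422, 295.0], [243.39999389648438, 320.8999938964844], [212.39999389648438, 327.1000061035156]]
side [281.5 342.1] [269 333  25  28 230] [[265.0, 340.0], [275.1000061035156, 327.29998779296875], [300.29998779296875, 347.3999938964844], [290.1000061035156, 360.1000061035156]]
top [133.9 211.6] [128 204  12  16  76] [[127.19999694824219, 205.5], [131.10000610351562, 203.0], [140.1999969482422, 217.60000610351562], [136.3000030517578, 220.10000610351562]]
top [160.1 244.5] [154 237  13  16  77] [[153.0, 250.60000610351562], [163.5, 235.89999389648438], [167.1999969482422, 238.60000610351562], [156.6999969482422, 253.1999969482422]]
top [123.8 249. ] [122 243   5  13  43] [[121.4000015258789, 254.89999389648438], [122.9000015258789, 242.60000610351562], [126.19999694824219, 243.0], [124.69999694824219, 255.3000030517578]]
```

View pics/tk.png

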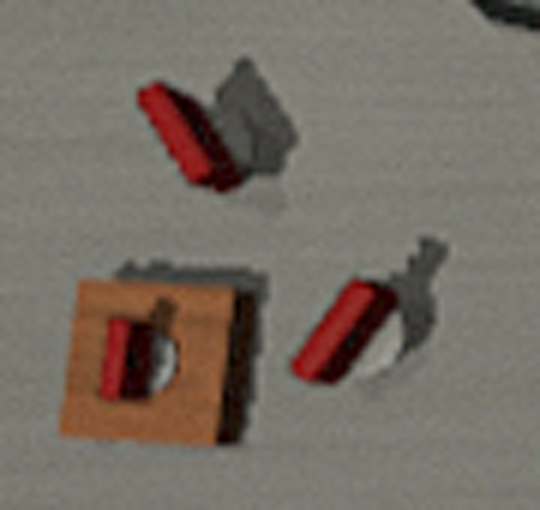

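View pics/sk.png

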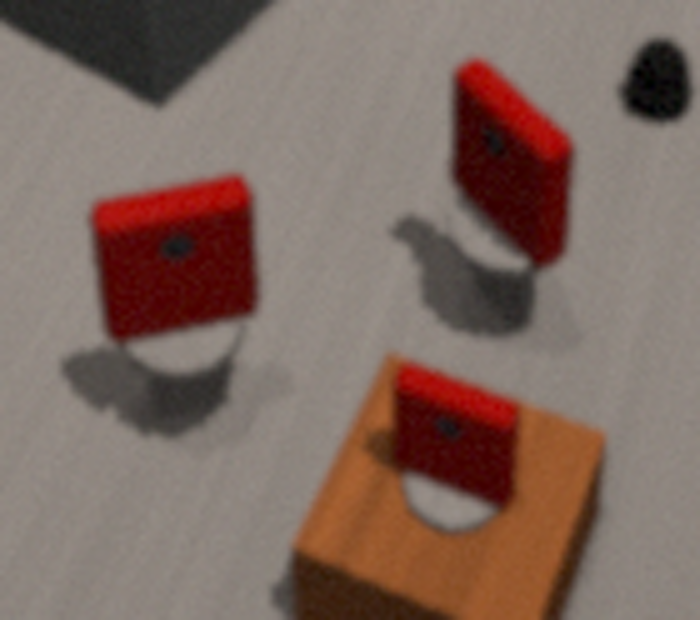

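View pics/tb.png

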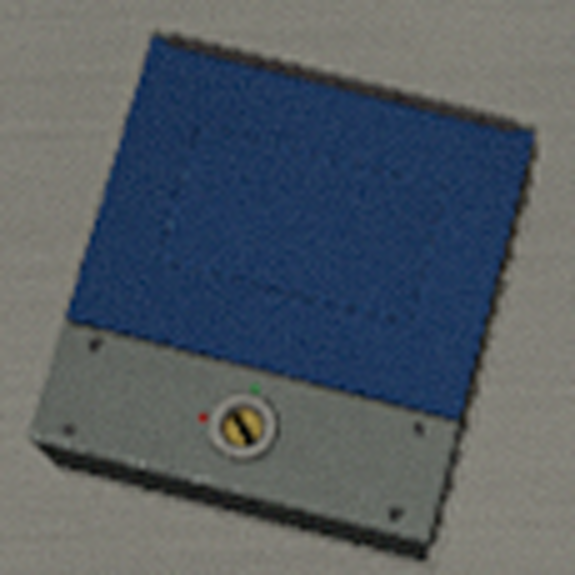

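View pics/sb.png

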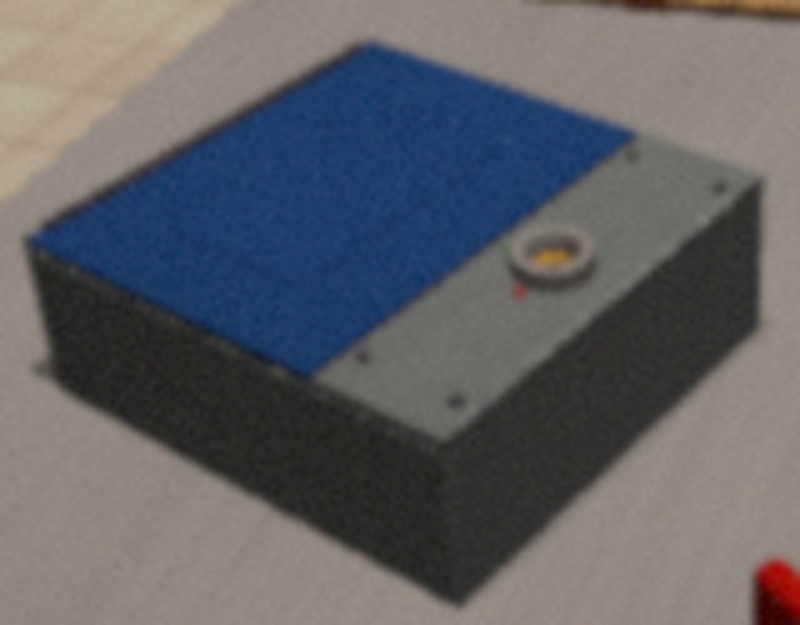

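The top view shows the slot in the brass plug at about crop (243,426), and the red and green dots are both visible. Next I'll measure the key and the lock.

```bash
cat > m.py <<'E'
from h import *
ims={n:[] for n in("side","top")}
C={}
for n in ims:
    for k in range(3):
        C[n]=robot.read_camera(n);ims[n].append(C[n]["image"].astype(float))
    C[n]["image"]=np.mean(ims[n],0)
    np.save(f"pics/{n}.npy",C[n]["image"])
t,s=C["top"],C["side"]
# key top face in top
def axis(pts,w):
    c=(pts*w[:,None]).sum(0)/w.sum();d=pts-c;M=(d*w[:,None]).T@d/w.sum();v,e=np.linalg.eigh(M);return c,e[:,1],np.sqrt(v*12)
for nm,c,box,z in(("top",t,(112,238,22,24),.084),("side",s,(262,325,40,45),.084)):
    im=c["image"];x,y,w,h=box;R=im[y:y+h,x:x+w,0]-1.5*np.maximum(im[y:y+h,x:x+w,1],im[y:y+h,x:x+w,2])
    thr=(0.55*np.sort(R.ravel())[-10:].mean());m=R>thr
    yy,xx=np.nonzero(m);P=np.array([plane(c,(a+x,b+y),z)[:2] for a,b in zip(xx,yy)])
    cc,e,sz=axis(P,R[m]);print(nm,"keytop",cc.round(4),"ang",np.arctan2(e[1],e[0]).round(3)%np.pi,sz.round(4),m.sum(),thr)
# block top
im=t["image"];hsv=cv2.cvtColor(im.astype(np.uint8),cv2.COLOR_RGB2HSV)
m=(hsv[...,0]<16)&(hsv[...,1]>100)&(hsv[...,2]>100)|(red(im));m[:, :110]=0;m[:,148:]=0;m[:232]=0;m[268:]=0
co=max(cv2.findContours(m.astype(np.uint8),0,1)[0],key=cv2.contourArea)
P=np.array([plane(t,p[0],.04)[:2] for p in co],dtype=np.float32);r=cv2.minAreaRect(cv2.convexHull(P));print("block",r)
# lid
m=(hsv[...,0]>95)&(hsv[...,0]<125)&(hsv[...,1]>120);m[:100]=0;m[190:]=0;m[:,:180]=0;m[:,290:]=0
co=max(cv2.findContours(m.astype(np.uint8),0,1)[0],key=cv2.contourArea)
P=np.array([plane(t,p[0],.085)[:2] for p in co],dtype=np.float32);r=cv2.minAreaRect(P);print("lid",r,cv2.boxPoints(r).round(4).tolist())
# dots
for nm,c,box in(("top",t,(205,170,40,30)),("side",s,(225,205,30,20))):
    im=c["image"];x,y,w,h=box;sub=im[y:y+h,x:x+w]
    for k,n in((0,"red"),(1,"green")):
        o=np.delete(sub,k,2).max(2) if k==0 else sub[...,0];g=np.clip(sub[...,k]-o-(12 if k==0 else 18),0,None)
        b=np.unravel_index(g.argmax(),g.shape);mm=np.zeros_like(g);mm[max(b[0]-2,0):b[0]+3,max(b[1]-2,0):b[1]+3]=1;g=g*mm
        if g.sum()>5:
            yy,xx=np.mgrid[:h,:w];u=((g*xx).sum()/g.sum()+x,(g*yy).sum()/g.sum()+y);print(nm,n,np.round(u,2),g.max(),plane(c,u,.085).round(4))
# brass + ring
for nm,c,box in(("top",t,(214,178,18,16)),("side",s,(228,202,26,20))):
    im=c["image"];x,y,w,h=box;sub=im[y:y+h,x:x+w];sat=sub[...,0]-sub[...,2]
    print(nm);print(sat.astype(int)); print(sub.mean(2).astype(int))
E
python3 m.py
```

```text
top keytop [0.4362 0.3165] ang 3.039 [0.0082 0.0325] 44 53.98250000000001
side keytop [0.4355 0.3191] ang 3.048 [0.0086 0.0328] 143 80.6025
block ((0.4361746311187744, 0.31704574823379517), (0.06937839835882187, 0.06965839117765427), 85.5113525390625)
lid ((0.7096964120864868, 0.02615506201982498), (0.21864792704582214, 0.1668071299791336), 73.9019546508789) [[0.5992000102996826, -0.055799998342990875], [0.7595000267028809, -0.10199999809265137], [0.8201000094413757, 0.10809999704360962], [0.6599000096321106, 0.1543000042438507]]
top red [215.16 183.12] 96.00000000000001 [0.604 0.081 0.085]
top green [225.57 177.32] 37.66666666666666 [0.6192 0.0531 0.085 ]
side red [233.54 217.97] 42.0 [0.6053 0.0786 0.085 ]
side green [226.21 206.2 ] 14.666666666666671 [0.6369 0.0436 0.085 ]
top
[[  2   1   2   2   1   2   2   4   3   6   5  -2  -6   0   2   1   2   2]
 [  2   0   1   0   1   3   6   7   8   9   8   9   7   2   2   0   3   1]
 [  1   3   0   1   5   8   9  10   6   5   6   8   9   8   4   0   2   2]
 [ -1  -1  -1   2  10  10   7   4   9  28  20   7   4   8   8   2   3   1]
 [  8  34
[... 5759 characters left out ...]
75  70  62
   64  72  88 102 107 109 107 108]
 [107 108 107 106  95  80  66  58  57  55  59  63  66  66  64  67  66  70
   76  86  98 105 108 109 108 111]
 [109 108 107 107 101  88  78  75  70  65  64  65  66  66  70  75  80  87
   93 101 107 107 107 109 108 110]
 [106 107 107 106  98  86  87  92  89  85  85  85  83  83  86  93  97 102
  104 107 106 106 108 110 109 105]
 [110 108 107 105 100  94  97 101 102 103 101 102 101  98 101 105 105 107
  109 108 107 110 108 111 102  87]
 [108 109 109 107 106 103 102 107 106 106 107 106 107 107 107 108 107 108
  109 108 109 107 107  97  80  64]
 [108 106 107 108 108 106 106 106 107 106 107 106 107 108 110 108 106 108
  107 109 107 102  91  74  59  49]]
```

```bash
cat > m2.py <<'E'
from h import *
C={}
for n in("side","top"):
    C[n]=robot.read_camera(n);C[n]["image"]=np.load(f"pics/{n}.npy")
t,s=C["top"],C["side"]
sub=t["image"][178:194,214:232];L=sub.mean(2);yy,xx=np.mgrid[:16,:18]
# slot: dark px inside brass
r=np.hypot(xx-9.2,yy-7.2);w=np.where((r<4.4)&(L<60),60-L,0);w[:5,:8]=0;w[5,:8]=0
P=np.array([plane(t,(214+a,178+b),.086)[:2] for a,b in zip(xx[w>0],yy[w>0])]);ww=w[w>0]
c=(P*ww[:,None]).sum(0)/ww.sum();d=P-c;v,e=np.linalg.eigh((d*ww[:,None]).T@d);e=e[:,1];print("slot",c.round(4),np.arctan2(e[1],e[0])%np.pi,np.sqrt(v/ww.sum()*12))
# brass blob centres incl slot: ellipse hull
for n,c,(x,y,W,H),cx,thr,z in(("top",t,(214,178,18,16),0,35,.086),("side",s,(228,202,26,20),0,45,.086)):
    sub=c["image"][y:y+H,x:x+W];m=(sub[...,0]-sub[...,2]>thr)
    for ce,st,mm in comps(cv2.dilate(m.astype(np.uint8),np.ones((3,3)))*1,15):
        p=cv2.convexHull(np.argwhere(mm)[:,::-1].astype(np.float32));print(n,"brass",ce+[x,y],cv2.minEnclosingCircle(p), plane(c,ce+[x,y],z).round(4))
# ring: bright threshold in each, fit ellipse of bright ring px
for n,c,(x,y,W,H),thr in(("top",t,(214,178,18,16),110),("side",s,(228,202,26,20),111)):
    L=c["image"][y:y+H,x:x+W].mean(2)
    if n=="side": 
        sat=c["image"][y:y+H,x:x+W]; m=(L>thr)&(sat[...,0]-sat[...,2]<40)&(sat[...,0]-sat[...,2]>6)
    else: m=L>thr; m&=(c["image"][y:y+H,x:x+W,0]-c["image"][y:y+H,x:x+W,2]<14)
    pts=np.argwhere(m)[:,::-1].astype(np.float32)+[x,y]
    el=cv2.fitEllipse(pts.astype(np.float32));print(n,el,plane(c,el[0],.095).round(4))
# decoys heights
for a,b in(((133.9,211.6),(224.7,298)),((160.1,244.5),(302,283))):
    # top-face centre estimates
    print("decoy",two(t,a,s,b))
print("key",two(t,(123.8,249),s,(286,334.5)))
E
python3 m2.py
```

```text
slot [0.5961 0.0592] 0.48787350208976843 [0.00421411 0.01779628]
top brass [223.25333333 185.04      ] ((9.100000381469727, 7.099999904632568), 5.0220513343811035) [0.598  0.0594 0.086 ]
top brass [215.4 183.4] ((1.5, 5.5), 2.12142014503479) [0.603  0.0803 0.086 ]
side brass [240.09090909 211.04545455] ((12.0, 9.0), 4.472236156463623) [0.6011 0.0527 0.086 ]
top ((222.9544677734375, 184.60781860351562), (11.048005104064941, 11.707837104797363), 74.5674057006836) [0.5974 0.0595 0.095 ]
side ((240.1461639404297, 208.97830200195312), (8.587817192077637, 14.976778984069824), 87.24699401855469) [0.5986 0.0577 0.095 ]
decoy (array([0.53116676, 0.28930242, 0.09916175]), np.float64(0.0006025145781468924))
decoy (array([0.43763767, 0.21979547, 0.09540844]), np.float64(0.015219076620946157))
key (array([0.43323353, 0.31384302, 0.08935925]), np.float64(0.0066776348130646685))
```

```bash
cat > g.py <<'E'
import sys,numpy as np
from scipy.spatial.transform import Rotation as R
from plant import robot
# usage g.py x y z psi : shift & turn in tool axes
def Rt(psi): return R.from_matrix(np.array([[np.cos(psi),np.sin(psi),0],[np.sin(psi),-np.cos(psi),0],[0,0,-1]]))
def st():
    s=robot.read_state();r=R.from_rotvec(s["orientation"]);M=r.as_matrix()
    print("t",round(s["t"],2),"pos",s["tool_pos"].round(4),"psi",round(np.arctan2(M[1,0],M[0,0]),3),"zax",M[:,2].round(3),"F",s["force"].round(1),"T",s["wrist_torque"].round(2),"open",round(s["opening"],4),"q",s["q"].round(2));return s,r
if __name__=="__main__":
    s,r=st()
    if len(sys.argv)>4:
        x,y,z,p=map(float,sys.argv[1:5])
        print("shift",r.inv().apply(np.array([x,y,z])-s["tool_pos"]).round(4),"turn",(r.inv()*Rt(p)).as_rotvec().round(4))
E
python3 g.py 0.46 -0.1 0.27 0.1
```

```text
t 0.6 pos [ 0.2418 -0.5491  0.2327] psi 0.415 zax [-0. -0. -1.] F [-0.1 -1.1 -0.5] T [-0.01 -0.01 -0.02] open 0.093 q [-1.24  0.13  1.49 -0.    1.52 -0.09]
shift [ 0.3807 -0.3231 -0.0374] turn [1.000e-04 0.000e+00 3.149e-01]
```

Call:
jog_arm:
  steps:
    - [0.5,0.05,-0.04,-0.03,0,0,0.1]
    - [0.5,0.1,-0.08,-0.037,0,0,0.2]
    - [0.5,0.15,-0.12,-0.037,0,0,0.3]
    - [0.5,0.2,-0.16,-0.037,0,0,0.3]
    - [0.5,0.25,-0.2,-0.037,0,0,0.3]
  force: 20

```text
t: 1.23
tool_pos: [0.3841, -0.2762, 0.27]
orientation: [3.136, 0.179, 0.001]
force: [1.5, -1.5, 0.5]
opening: 0.0488
```

```bash
python3 g.py 0.45 0.1 0.27 0.0
```

```text
t 1.23 pos [ 0.3841 -0.2762  0.27  ] psi 0.114 zax [ 0.001 -0.001 -1.   ] F [ 1.5 -1.5  0.5] T [ 0.01 -0.02 -0.08] open 0.0488 q [-0.73 -0.23  1.77  0.    1.6   0.72]
shift [ 1.084e-01 -3.662e-01 -2.000e-04] turn [ 0.0007 -0.0008  0.1143]
```

Call:
jog_arm:
  steps:
    - [0.5,0.017,-0.055,0,0,0,0.05]
    - [0.5,0.034,-0.11,0,0,0,0.1]
    - [0.5,0.05,-0.165,0,0,0,0.11]
    - [0.5,0.067,-0.22,0,0,0,0.11]
    - [0.5,0.084,-0.275,0,0,0,0.11]

```text
t: 1.85
tool_pos: [0.4362, 0.0084, 0.2703]
orientation: [3.141, 0.007, 0.003]
force: [0.9, -0.3, -0.6]
opening: 0.0464
```

```bash
python3 g.py 0.436 0.3178 0.18 -0.09
```

```text
t 1.85 pos [0.4362 0.0084 0.2703] psi 0.004 zax [ 0.002 -0.001 -1.   ] F [ 0.9 -0.3 -0.6] T [0.06 0.05 0.01] open 0.0464 q [-0.1  -0.34  1.86 -0.    1.62  1.47]
shift [ 0.0009 -0.3095  0.09  ] turn [ 0.0007 -0.0022  0.0942]
```

Call:
jog_arm:
  steps:
    - [0.5,0,-0.06,0,0,0,0.05]
    - [0.5,0,-0.12,0,0,0,0.094]
    - [0.5,0,-0.18,0,0,0,0.094]
    - [0.5,0,-0.24,0,0,0,0.094]
    - [0.5,0,-0.3,0.02,0,0,0.094]

```text
t: 2.48
tool_pos: [0.4357, 0.3104, 0.2522]
orientation: [-3.137, 0.141, -0.01]
force: [1.1, -0.4, -0.3]
opening: 0.0466
```

```bash
python3 g.py 0.436 0.3178 0.15 -0.09
```

```text
t 2.48 pos [0.4357 0.3104 0.2522] psi -0.09 zax [ 0.006  0.001 -1.   ] F [ 1.1 -0.4 -0.3] T [-0.   -0.04 -0.03] open 0.0466 q [ 0.52 -0.06  1.65 -0.    1.55  2.18]
shift [-0.001  -0.0072  0.1022] turn [-0.0019 -0.006   0.0005]
```

Call:
jog_arm:
  steps:
    - [0.5,-0.001,-0.007,0.04,0,-0.006,0]
    - [0.5,-0.001,-0.007,0.07,0,-0.006,0]
    - [0.5,-0.001,-0.007,0.1,0,-0.006,0]
    - [0.5,-0.001,-0.007,0.102,0,-0.006,0]

```text
t: 2.98
tool_pos: [0.4343, 0.3167, 0.1476]
orientation: [3.138, -0.14, -0.006]
force: [-0.8, -0.2, 0.5]
opening: 0.0462
```

```bash
python3 - <<'E'
from h import *
t=robot.read_camera("top")["image"][:,:,::-1];s=robot.read_camera("side")["image"][:,:,::-1]
crop(t,85,180,110,95,5,"tk1.png");crop(s,200,230,160,150,4,"sk1.png")
E
python3 g.py 0.436 0.3178 0.065 -0.09
```

```text
t 3.08 pos [0.4361 0.3176 0.1508] psi -0.09 zax [ 0.     0.002 -1.   ] F [-0.3 -0.1  0.5] T [0.04 0.   0.  ] open 0.0468 q [0.53 0.02 1.76 0.   1.36 2.19]
shift [-0.0001  0.      0.0858] turn [-0.0019 -0.0001  0.0004]
```

View pics/tk1.png

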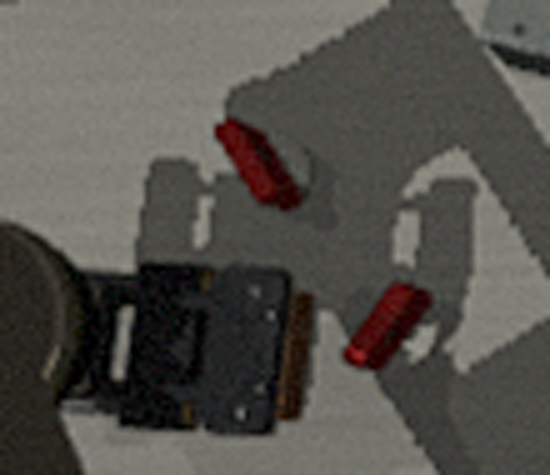

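View pics/sk1.png

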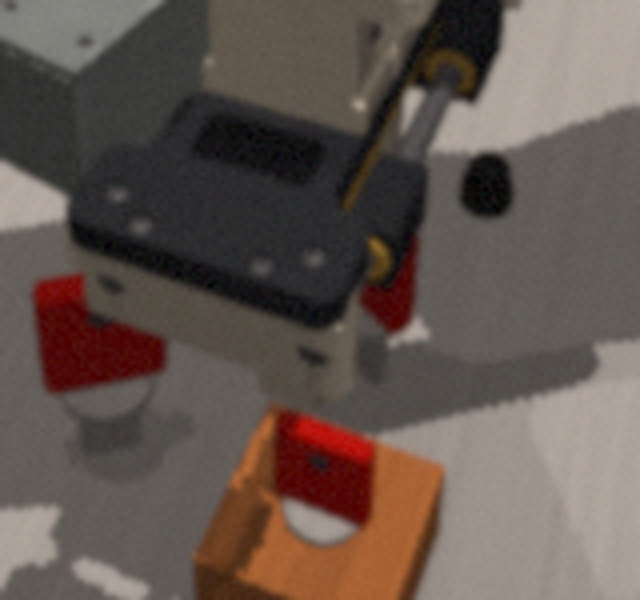

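The key handle at side-crop (325,455) lies under the hand, and both decoys are clear of the fingers. I'll descend.

Call:
jog_arm:
  steps:
    - [0.5,0,0,0.03,0,0,0]
    - [0.5,0,0,0.055,0,0,0]
    - [0.5,0,0,0.055,0,0,0]

```text
t: 3.45
tool_pos: [0.4358, 0.3174, 0.0957]
orientation: [-3.137, 0.141, 0.002]
force: [-0.2, 0.2, 0.2]
opening: 0.0464
```

```bash
python3 - <<'E'
from h import *
S=robot.read_camera("side");s=S["image"][:,:,::-1].copy()
for i in(-1,0,1): print(proj(S,[.436,.3178+.023*i,.082]))
crop(s,220,270,110,114,5,"sk2.png")
E
python3 g.py 0.436 0.3178 0.065 -0.09
```

```text
[285.24433196 325.84063499]
[280.76180891 339.18345588]
[275.93380097 353.55465807]
t 3.5 pos [0.4366 0.3179 0.097 ] psi -0.09 zax [ 0.001  0.002 -1.   ] F [0.4 0.6 1.1] T [-0.01 -0.03  0.01] open 0.0467 q [0.53 0.08 1.8  0.   1.26 2.19]
shift [-0.0006  0.0002  0.032 ] turn [-0.0023 -0.0006  0.0003]
```

View pics/sk2.png

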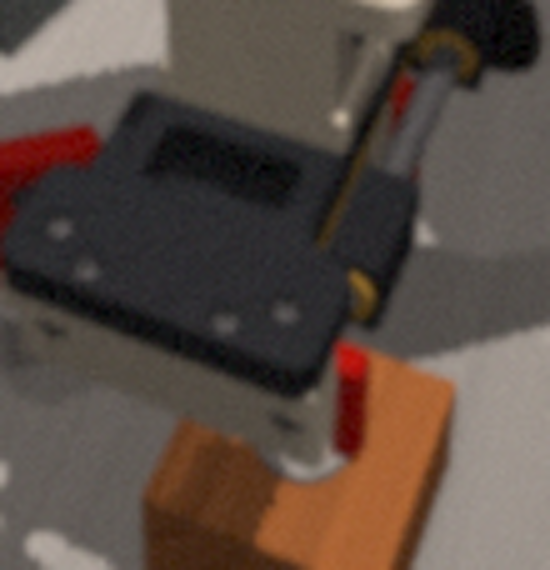

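The near finger stands in front of the handle and nothing is touching, so I'll go down and close.

Call:
jog_arm:
  steps:
    - [0.5,-0.0005,0,0.02,-0.002,0,0]
    - [0.5,-0.0005,0,0.032,-0.002,0,0]
    - [0.5,-0.0005,0,0.032,-0.002,0,0]
    - [0.6,-0.0005,0,0.032,-0.002,0,0]
    - [0.75,-0.0005,0,0.032,-0.002,0,0]
  force: 10

```text
t: 4.12
tool_pos: [0.4364, 0.3182, 0.0655]
orientation: [-3.138, 0.141, -0.002]
force: [0.7, -1.2, 0.1]
opening: 0.0315
```

Call:
jog_arm:
  steps:
    - [0.82,0,0,0,0,0,0]
    - [0.9,0,0,0,0,0,0]
    - [1,0,0,0,0,0,0]
    - [1,0,0,0,0,0,0]
  force: 10

```text
t: 4.62
tool_pos: [0.4366, 0.3183, 0.0658]
orientation: [-3.137, 0.141, -0.003]
force: [-0.5, 0.3, 2.9]
opening: 0.01
```

```bash
python3 g.py 0.436 0.3178 0.065 -0.09
```

```text
t 4.62 pos [0.4366 0.3183 0.0658] psi -0.09 zax [ 0.002  0.001 -1.   ] F [-0.5  0.3  2.9] T [-0.05  0.1  -0.02] open 0.01 q [ 0.54  0.12  1.82 -0.    1.2   2.2 ]
shift [-0.0006  0.0006  0.0008] turn [-0.001  -0.0017  0.0002]
```

Both jaws closed at 10 mm. I'll grip harder and lift.

Call:
jog_arm:
  steps:
    - [1,0,0,0,0,0,0]
    - [1,0,0,-0.02,0,0,0]
    - [1,0,0,-0.06,0,0,0]
    - [1,0,0,-0.11,0,0,0]
    - [1,0,0,-0.16,0,0,0]
  force: 40

```text
t: 5.25
tool_pos: [0.4359, 0.3179, 0.2267]
orientation: [-3.138, 0.141, -0.001]
force: [1.0, 0.1, -1.1]
opening: 0.0096
```

```bash
python3 g.py 0.5965 0.058 0.25 0.488
```

```text
t 5.25 pos [0.4359 0.3179 0.2267] psi -0.09 zax [ 0.001  0.    -1.   ] F [ 1.   0.1 -1.1] T [ 0.08 -0.03 -0.02] open 0.0096 q [ 0.54 -0.03  1.67 -0.    1.51  2.2 ]
shift [ 0.1833  0.2444 -0.0232] turn [-2.000e-04 -9.000e-04 -5.778e-01]
```

Call:
jog_arm:
  steps:
    - [1,0.03,0.04,-0.005,0,0,-0.12]
    - [1,0.06,0.08,-0.01,0,0,-0.24]
    - [1,0.09,0.12,-0.015,0,0,-0.36]
    - [1,0.12,0.16,-0.02,0,0,-0.48]
    - [1,0.15,0.2,-0.023,0,0,-0.57]

```text
t: 5.88
tool_pos: [0.5679, 0.1038, 0.2497]
orientation: [-3.05, -0.752, -0.001]
force: [1.0, 0.3, -0.4]
opening: 0.0097
```

Call:
jog_arm:
  steps:
    - [1,0,0,0,0,0,0]

```text
t: 6.0
tool_pos: [0.5691, 0.1008, 0.2494]
orientation: [3.051, 0.748, 0.001]
force: [-0.3, -0.4, -1.1]
opening: 0.0096
```

```bash
python3 g.py 0.5975 0.058 0.18 0.488;  python3 - <<'E'
from h import *
t=robot.read_camera("top");s=robot.read_camera("side")
crop(t["image"][:,:,::-1],160,120,110,95,5,"tk3.png");crop(s["image"][:,:,::-1],170,110,150,130,5,"sk3.png")
E
```

```text
t 6.0 pos [0.5691 0.1008 0.2494] psi 0.481 zax [ 0.001 -0.    -1.   ] F [-0.3 -0.4 -1.1] T [-0.02 -0.   -0.04] open 0.0096 q [ 0.09  0.06  1.53 -0.    1.55  1.18]
shift [0.0054 0.0511 0.0694] turn [ 0.0005 -0.0004 -0.0074]
```

View pics/sk3.png

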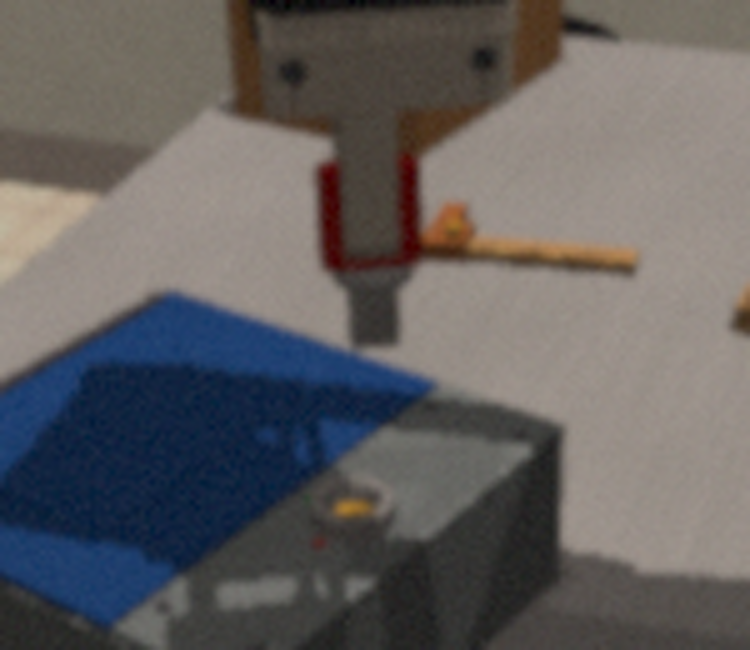

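View pics/tk3.png

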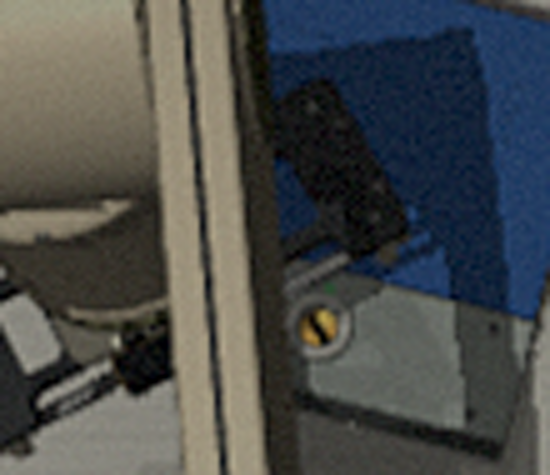

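The key hangs straight in the hand, with its blade tip at side-crop (374,345). The rosette is at crop (352,508). Next I'll compare the key's axis with the TCP in this view.

Run:
```python
from h import *
s=robot.read_camera("side");p=robot.read_state()["tool_pos"];print(p)
im=s["image"].astype(float)
L=im.mean(2)
for r in(168,170,172,174,176,178,179,180): print(r,L[r,232:258].astype(int))
R=im[...,0]-im[...,1]
for r in(145,150,155,160,163):print(r,R[r,230:258].astype(int))
for z in(.1956,.21,.2236,.2476,.2676):print(z,proj(s,[p[0],p[1],z]).round(2))
c,sn=np.cos(.481),np.sin(.481)
for sg in(-1,1):
  print("handle edge",proj(s,[p[0]+sg*.018*c,p[1]+sg*.018*sn,.2476]).round(2),"blade edge",proj(s,[p[0]+sg*.009*c,p[1]+sg*.009*sn,.21]).round(2))
```

```text
[0.5674424  0.10426595 0.24919653]
168 [142 140 140 139 137 125 109  86  63  54  56  56  52  53  57  54  60  86
 120 137 141 141 145 144 142 142]
170 [140 142 140 137 143 139 134 100  68  59  52  50  51  52  51  51  58  89
 124 140 140 142 141 142 143 143]
172 [142 139 139 142 143 139 138 112  80  57  55  53  50  53  54  51  58  84
 125 138 142 142 143 140 141 145]
174 [142 142 139 143 142 144 135 111  77  54  54  50  52  52  51  50  59  87
 122 137 140 142 141 141 141 143]
176 [132 135 138 142 145 140 139 117  82  62  55  50  53  52  50  53  56  78
 115 137 140 140 140 141 144 141]
178 [ 90  96 105 116 124 129 129 116  85  66  58  65  58  61  62  61  66  86
 122 139 142 141 140 142 143 139]
179 [ 72  75  79  91 103 106 114 111  89  72  77  79  82  88  91  95  99 113
 130 135 139 142 143 145 142 142]
180 [ 67  69  70  75  78  83  91  93  84  80  95 105 113 114 124 125 130 136
 140 141 140 138 137 142 143 143]
145 [12 10 14 27 49 60 60 43 17  9  7  7  8  9 10  7  4  7  8 22 46 58 57 25
 11  9  7 10]
150 [10 12 12 17 34 56 61 52 21  8  9  7  7  9  8  7 10  6 11 22 44 50 52 36
 18 10 13 13]
155 [ 7 10 12 18 31 53 56 51 28 11  8  5  7  6  5  7  7  8 10 19 37 60 61 35
 27 35 49 58]
160 [10  8 10 15 25 45 52 57 36 13  8  8  6  8  9  7  8 12 11 23 41 51 61 45
 33 27 24 30]
163 [ 9  9 10 12 17 30 45 50 44 40 36 40 38 34 32 34 32 29 28 24 23 22 18 15
 13  8  9  9]
0.1956 [244.35 179.72]
0.21 [244.05 172.67]
0.2236 [243.77 165.87]
0.2476 [243.25 153.48]
0.2676 [242.8  142.76]
handle edge [253.61 152.65] blade edge [249.08 172.24]
handle edge [232.82 154.31] blade edge [239.01 173.11]
```

```bash
python3 g.py 0.5985 0.059 0.16 0.488
```

```text
t 6.15 pos [0.5674 0.1043 0.2492] psi 0.483 zax [-0.     0.001 -1.   ] F [ 0.1 -0.6 -0.3] T [ 0.04  0.01 -0.01] open 0.0097 q [0.09 0.06 1.53 0.   1.55 1.18]
shift [0.0065 0.0546 0.0891] turn [-0.001  -0.0001 -0.0053]
```

Call:
jog_arm:
  steps:
    - [1,0.003,0.025,0.02,0,0,-0.005]
    - [1,0.0065,0.0546,0.04,0,0,-0.005]
    - [1,0.0065,0.0546,0.07,0,0,-0.005]
    - [1,0.0065,0.0546,0.089,0,0,-0.005]
    - [1,0.0065,0.0546,0.089,0,0,-0.005]

```text
t: 6.78
tool_pos: [0.5968, 0.0601, 0.1582]
orientation: [-3.046, -0.76, 0.006]
force: [-0.0, -0.1, 0.3]
opening: 0.0097
```

```bash
python3 - <<'E'
from h import *
t=robot.read_camera("top");s=robot.read_camera("side")
crop(s["image"][:,:,::-1],190,130,110,110,6,"sk4.png")
E
python3 g.py 0.5985 0.059 0.15 0.488
```

```text
t 6.88 pos [0.5986 0.0598 0.1611] psi 0.489 zax [ 0.     0.001 -1.   ] F [-0.1  1.1 -1. ] T [-0.01  0.01  0.02] open 0.0095 q [0.01 0.18 1.57 0.   1.4  1.1 ]
shift [-0.0005  0.0007  0.0111] turn [-0.0007 -0.0009  0.0007]
```

View pics/sk4.png

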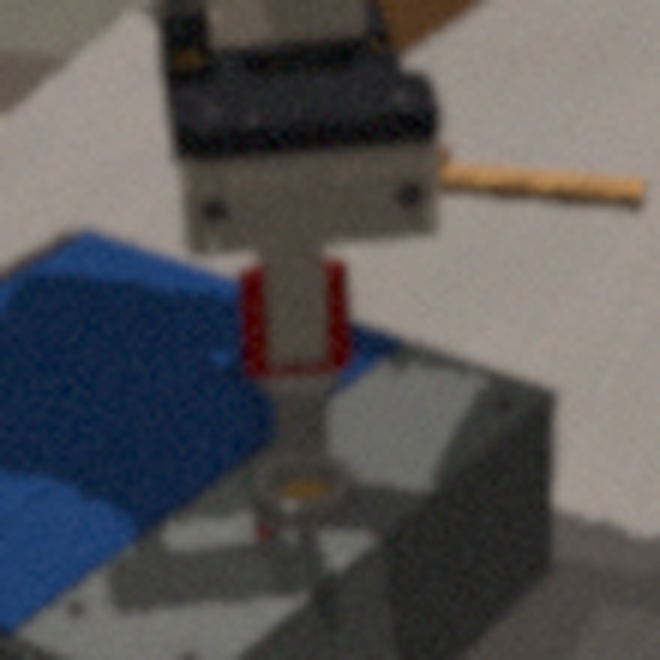

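The blade at crop column 300 is centred on the rosette at column 302. I'll descend in small steps.

Call:
jog_arm:
  steps:
    - [1,-0.0005,0.0007,0.005,0,0,0]
    - [1,-0.0005,0.0007,0.009,0,0,0]
    - [1,-0.0005,0.0007,0.012,0,0,0]
    - [1,-0.0005,0.0007,0.014,0,0,0]
    - [1,-0.0005,0.0007,0.014,0,0,0]

```text
t: 7.5
tool_pos: [0.5984, 0.0589, 0.1468]
orientation: [-3.047, -0.76, -0.0]
force: [-0.4, -0.7, -0.7]
opening: 0.0096
```

```bash
python3 g.py 0.5985 0.059 0.14 0.488
```

```text
t 7.5 pos [0.5984 0.0589 0.1468] psi 0.489 zax [-0.     0.001 -1.   ] F [-0.4 -0.7 -0.7] T [-0.01 -0.03  0.04] open 0.0096 q [0.01 0.19 1.58 0.   1.37 1.09]
shift [0.0001 0.     0.0068] turn [-0.0009 -0.0005  0.0006]
```

Call:
jog_arm:
  steps:
    - [1,0,0,0.002,0,0,0]
    - [1,0,0,0.004,0,0,0]
    - [1,0,0,0.005,0,0,0]
    - [1,0,0,0.006,0,0,0]
    - [1,0,0,0.006,0,0,0]

```text
t: 8.12
tool_pos: [0.5983, 0.059, 0.1407]
orientation: [-3.047, -0.76, -0.0]
force: [-0.4, 0.2, -1.2]
opening: 0.01
```

```bash
python3 g.py 0.5985 0.059 0.14 0.488
```

```text
t 8.12 pos [0.5983 0.059  0.1407] psi 0.489 zax [-0.     0.001 -1.   ] F [-0.4  0.2 -1.2] T [0.01 0.06 0.02] open 0.01 q [0.01 0.19 1.59 0.   1.36 1.09]
shift [0.0002 0.0001 0.0007] turn [-0.001  -0.0004  0.0007]
```

Call:
jog_arm:
  steps:
    - [1,0,0,0.0005,0,0,0]
    - [1,0,0,0.001,0,0,0]
    - [1,0,0,0.0015,0,0,0]
    - [1,0,0,0.002,0,0,0]
    - [1,0,0,0.002,0,0,0]

```text
t: 8.75
tool_pos: [0.5986, 0.059, 0.1394]
orientation: [-3.047, -0.76, -0.001]
force: [-1.1, 0.0, 4.8]
opening: 0.0097
```

```bash
python3 g.py 0.5985 0.059 0.138 0.488
```

```text
t 8.75 pos [0.5986 0.059  0.1394] psi 0.489 zax [ 0.001  0.001 -1.   ] F [-1.1  0.   4.8] T [ 0.    0.46 -0.04] open 0.0097 q [0.01 0.19 1.59 0.   1.36 1.09]
shift [-0.0001 -0.0001  0.0014] turn [-0.0006 -0.001   0.0007]
```

The key stands on the plug face as predicted, at 4.8 N. I'll press lightly and feel in yaw.

Call:
jog_arm:
  steps:
    - [1,0,0,0.001,0,0,-0.03]
    - [1,0,0,0.001,0,0,-0.06]
    - [1,0,0,0.001,0,0,-0.09]
    - [1,0,0,0.001,0,0,-0.12]
    - [1,0,0,0.001,0,0,-0.12]

```text
t: 9.38
tool_pos: [0.5993, 0.059, 0.1396]
orientation: [-2.997, -0.942, -0.004]
force: [-0.8, -0.1, 5.1]
opening: 0.0098
```

```bash
python3 g.py 0.5985 0.059 0.138 0.488
```

```text
t 9.38 pos [0.5993 0.059  0.1396] psi 0.609 zax [ 0.003  0.001 -1.   ] F [-0.8 -0.1  5.1] T [-0.05  0.23 -0.02] open 0.0098 q [0.01 0.19 1.59 0.   1.36 0.97]
shift [-0.0007 -0.0005  0.0016] turn [ 0.0004 -0.0027  0.1211]
```

Call:
jog_arm:
  steps:
    - [1,-0.0007,-0.0004,0.001,0,-0.003,0.06]
    - [1,-0.0007,-0.0004,0.001,0,-0.003,0.12]
    - [1,-0.0007,-0.0004,0.001,0,-0.003,0.16]
    - [1,-0.0007,-0.0004,0.001,0,-0.003,0.2]
    - [1,-0.0007,-0.0004,0.001,0,-0.003,0.24]

```text
t: 10.0
tool_pos: [0.5994, 0.059, 0.1396]
orientation: [3.088, 0.574, 0.003]
force: [0.6, -0.2, 4.4]
opening: 0.0097
```

```bash
python3 g.py 0.5985 0.059 0.138 0.488
```

```text
t 10.0 pos [0.5994 0.059  0.1396] psi 0.368 zax [ 0.002 -0.    -1.   ] F [ 0.6 -0.2  4.4] T [ 0.13 -0.01 -0.  ] open 0.0097 q [ 0.01  0.19  1.59 -0.    1.36  1.22]
shift [-0.0008 -0.0003  0.0016] turn [ 0.001  -0.0018 -0.1202]
```

No drop between ψ 0.37 and 0.61, so the miss is probably sideways. I'll lift slightly and feel the bore walls to centre it.

Call:
jog_arm:
  steps:
    - [1,-0.0008,-0.0003,-0.001,0.001,-0.002,-0.06]
    - [1,-0.0008,-0.0003,-0.001,0.001,-0.002,-0.12]
    - [1,-0.0008,-0.0003,-0.001,0.001,-0.002,-0.12]
    - [1,-0.0008,-0.0003,-0.001,0.001,-0.002,-0.12]

```text
t: 10.5
tool_pos: [0.5984, 0.059, 0.1403]
orientation: [-3.049, -0.757, 0.001]
force: [-0.2, -0.3, -1.3]
opening: 0.0098
```

Call:
jog_arm:
  steps:
    - [1,0,0.001,0,0,0,0]
    - [1,0,0.002,0,0,0,0]
    - [1,0,0.003,0,0,0,0]
    - [1,0,0.003,0,0,0,0]

```text
t: 11.0
tool_pos: [0.5998, 0.0568, 0.1404]
orientation: [-3.048, -0.757, 0.0]
force: [-0.6, 3.4, -1.1]
opening: 0.0103
```

```bash
python3 g.py 0.5985 0.059 0.1405 0.488
```

```text
t 11.0 pos [0.5998 0.0568 0.1404] psi 0.487 zax [-0.     0.001 -1.   ] F [-0.6  3.4 -1.1] T [ 0.76 -0.1   0.01] open 0.0103 q [0.01 0.2  1.58 0.   1.36 1.09]
shift [-0.0001 -0.0026 -0.0001] turn [-0.0008  0.0001 -0.0015]
```

Call:
jog_arm:
  steps:
    - [1,0,-0.0016,0,0,0,0]
    - [1,0,-0.0026,0,0,0,0]
    - [1,0,-0.0036,0,0,0,0]
    - [1,0,-0.0046,0,0,0,0]
    - [1,0,-0.0046,0,0,0,0]

```text
t: 11.62
tool_pos: [0.5976, 0.0608, 0.1403]
orientation: [-3.048, -0.757, 0.001]
force: [0.4, -0.9, -0.6]
opening: 0.0096
```

```bash
python3 g.py 0.5985 0.059 0.1405 0.488
```

```text
t 11.62 pos [0.5976 0.0608 0.1403] psi 0.487 zax [-0.001  0.001 -1.   ] F [ 0.4 -0.9 -0.6] T [-0.   -0.03 -0.03] open 0.0096 q [0.02 0.19 1.59 0.   1.36 1.1 ]
shift [-0.0001  0.002  -0.0002] turn [-0.0007  0.0002 -0.0014]
```

Call:
jog_arm:
  steps:
    - [1,0,-0.0005,0,0,0,0]
    - [1,0,-0.001,0,0,0,0]
    - [1,0,-0.001,0,0,0,0]

```text
t: 12.0
tool_pos: [0.5971, 0.0617, 0.1403]
orientation: [-3.048, -0.757, 0.001]
force: [-0.6, -0.0, -0.9]
opening: 0.0095
```

```bash
python3 g.py 0.5985 0.059 0.1405 0.488
```

```text
t 12.0 pos [0.5971 0.0617 0.1403] psi 0.487 zax [-0.001  0.001 -1.   ] F [-0.6 -0.  -0.9] T [ 0.04 -0.06 -0.01] open 0.0095 q [0.02 0.19 1.59 0.   1.36 1.1 ]
shift [-0.0001  0.0031 -0.0002] turn [-0.0007  0.0003 -0.0014]
```

Call:
jog_arm:
  steps:
    - [1,0,-0.0005,0,0,0,0]
    - [1,0,-0.001,0,0,0,0]
    - [1,0,-0.0015,0,0,0,0]
    - [1,0,-0.0015,0,0,0,0]

```text
t: 12.5
tool_pos: [0.5966, 0.0631, 0.1404]
orientation: [-3.049, -0.757, 0.0]
force: [0.7, 0.7, -1.7]
opening: 0.0099
```

```bash
python3 g.py 0.5985 0.059 0.1405 0.488
```

```text
t 12.5 pos [0.5966 0.0631 0.1404] psi 0.487 zax [-0.     0.001 -1.   ] F [ 0.7  0.7 -1.7] T [-0.02 -0.1  -0.03] open 0.0099 q [0.02 0.19 1.59 0.   1.36 1.1 ]
shift [-0.0002  0.0045 -0.0001] turn [-0.0005 -0.0001 -0.0014]
```

Run:
```python
from h import *
s=robot.read_camera("side");t=robot.read_camera("top")
crop(s["image"][:,:,::-1],205,150,70,80,8,"sk5.png")
crop(t["image"][:,:,::-1],180,140,80,80,7,"tk5.png")
p=robot.read_state()["tool_pos"]
for z in(.14,.1184,.1,.095):print(z,proj(s,[p[0],p[1],z]).round(1),((proj(s,[p[0],p[1],z])-[205,150])*8).round(0))
```

```text
0.14 [239.2 192. ] [273. 336.]
0.1184 [239.6 201. ] [277. 408.]
0.1 [240.  208.6] [280. 468.]
0.095 [240.1 210.6] [281. 485.]
```

View pics/sk5.png

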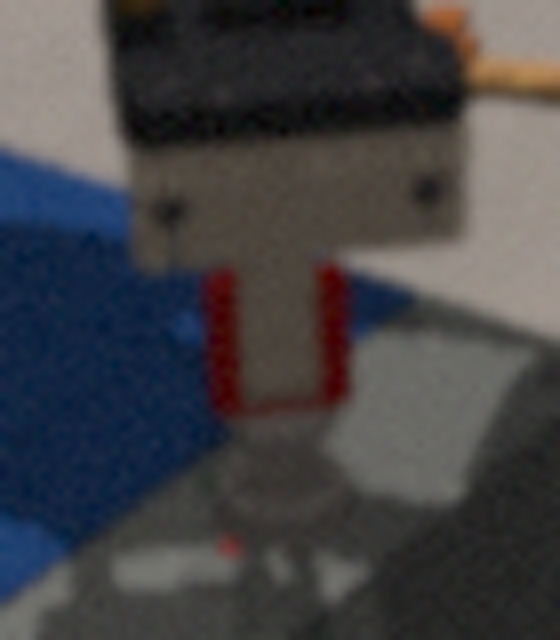

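View pics/tk5.png

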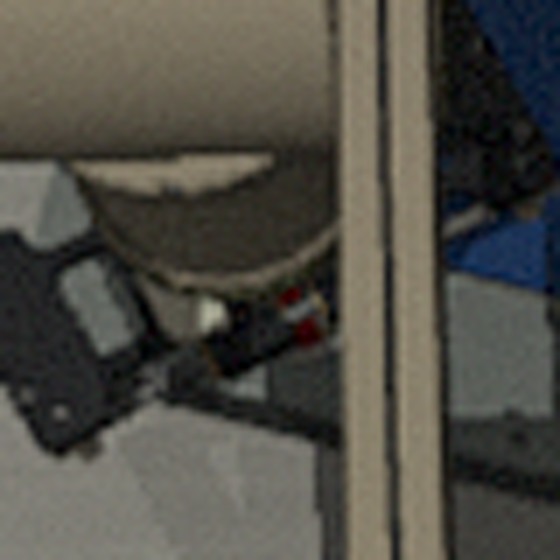

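Run:
```python
from h import *
s=np.mean([robot.read_camera("side")["image"].astype(float) for _ in range(3)],0)[:,:,::-1]
a=s[185:225,220:260];b=np.load("pics/side.npy")[:,:,::-1][185:225,220:260]
f=lambda q:cv2.resize(np.clip((q-20)*2.0,0,255).astype(np.uint8),None,fx=9,fy=9,interpolation=cv2.INTER_CUBIC)
cv2.imwrite("pics/sk6.png",np.hstack([f(a),cv2.resize(np.clip(b*1.5,0,255).astype(np.uint8),None,fx=9,fy=9,interpolation=cv2.INTER_CUBIC)]))
```

```text
(no output)
```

View pics/sk6.png

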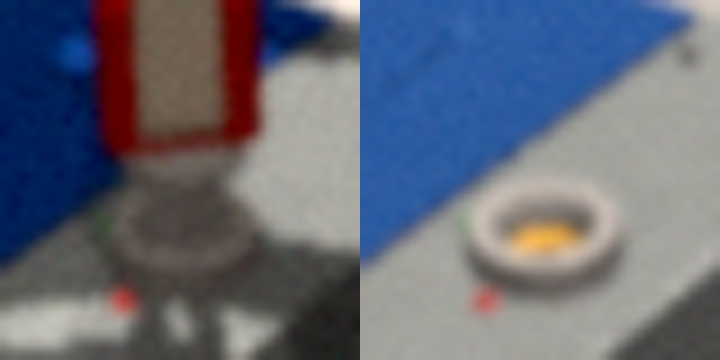

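Call:
jog_arm:
  steps:
    - [1,0,0,0.0005,0,0,0]
    - [1,0,0,0.001,0,0,0]
    - [1,0,0,0.0015,0,0,0]
    - [1,0,0,0.0018,0,0,0]

```text
t: 13.25
tool_pos: [0.5967, 0.0631, 0.1396]
orientation: [-3.049, -0.757, -0.001]
force: [-3.2, -0.1, 8.1]
opening: 0.0099
```

```bash
python3 g.py 0.5985 0.059 0.1405 0.488
```

```text
t 13.25 pos [0.5967 0.0631 0.1396] psi 0.487 zax [ 0.     0.001 -1.   ] F [-3.2 -0.1  8.1] T [-0.02  0.73 -0.01] open 0.0099 q [0.02 0.19 1.59 0.   1.36 1.1 ]
shift [-0.0003  0.0044 -0.0009] turn [-0.0003 -0.0005 -0.0014]
```

Call:
jog_arm:
  steps:
    - [1,0,0,-0.001,0,0,0]
    - [1,0,-0.001,-0.001,0,0,0]
    - [1,0,-0.002,-0.001,0,0,0]
    - [1,0,-0.003,-0.001,0,0,0]
    - [1,0,-0.003,-0.001,0,0,0]

```text
t: 13.88
tool_pos: [0.596, 0.0644, 0.1407]
orientation: [3.047, 0.756, 0.002]
force: [3.3, -6.5, -1.7]
opening: 0.0094
```

```bash
python3 g.py 0.5985 0.059 0.1405 0.488
```

```text
t 13.88 pos [0.596  0.0644 0.1407] psi 0.486 zax [ 0.002 -0.002 -1.   ] F [ 3.3 -6.5 -1.7] T [-1.4  -0.79  0.01] open 0.0094 q [ 0.02  0.19  1.6  -0.    1.36  1.11]
shift [-0.0003  0.006   0.0002] turn [ 0.0022 -0.0008 -0.0019]
```

I hit walls at +2.5 and −5.6 mm along tool y, so the centre is about 1.6 mm off my guess, near (0.5978, 0.0603). That also agrees with the top camera. I'll go there and press.

Call:
jog_arm:
  steps:
    - [1,-0.0002,0.002,0,0.002,0,0]
    - [1,-0.0002,0.0044,0,0.002,0,0]
    - [1,-0.0002,0.0044,0,0.002,0,0]
    - [1,-0.0002,0.0044,0.001,0.002,0,0]
    - [1,-0.0002,0.0044,0.002,0.002,0,0]

```text
t: 14.5
tool_pos: [0.5978, 0.0606, 0.1385]
orientation: [-3.049, -0.756, -0.001]
force: [0.0, -1.1, -0.6]
opening: 0.0098
```

```bash
python3 g.py 0.5978 0.0603 0.139 0.488
```

```text
t 14.5 pos [0.5978 0.0606 0.1385] psi 0.486 zax [ 0.001  0.    -1.   ] F [ 0.  -1.1 -0.6] T [-0.04  0.02 -0.01] open 0.0098 q [0.02 0.19 1.59 0.   1.35 1.1 ]
shift [-0.0001  0.0003 -0.0005] turn [ 0.0001 -0.0007 -0.0017]
```

It now sits below the face level with no force, so it has entered the slot. I'll continue down gently.

Call:
jog_arm:
  steps:
    - [1,0,0,0.001,0,0,0]
    - [1,0,0,0.002,0,0,0]
    - [1,0,0,0.003,0,0,0]
    - [1,0,0,0.003,0,0,0]

```text
t: 15.0
tool_pos: [0.5977, 0.0606, 0.1354]
orientation: [-3.049, -0.756, -0.001]
force: [0.6, 1.0, -0.4]
opening: 0.0098
```

```bash
python3 g.py 0.5978 0.0603 0.13 0.488
```

```text
t 15.0 pos [0.5977 0.0606 0.1354] psi 0.486 zax [ 0.001  0.    -1.   ] F [ 0.6  1.  -0.4] T [-0.06 -0.04 -0.02] open 0.0098 q [0.02 0.2  1.6  0.   1.35 1.1 ]
shift [-0.0001  0.0003  0.0054] turn [ 0.     -0.0006 -0.0017]
```

Call:
jog_arm:
  steps:
    - [1,0,0,0.0015,0,0,0]
    - [1,0,0,0.003,0,0,0]
    - [1,0,0,0.0045,0,0,0]
    - [1,0,0,0.006,0,0,0]
    - [1,0,0,0.006,0,0,0]

```text
t: 15.62
tool_pos: [0.5977, 0.0605, 0.1292]
orientation: [-3.049, -0.756, -0.001]
force: [-0.0, -1.2, -0.8]
opening: 0.0098
```

```bash
python3 g.py 0.5978 0.0603 0.1208 0.488
```

```text
t 15.62 pos [0.5977 0.0605 0.1292] psi 0.486 zax [ 0.  0. -1.] F [-0.  -1.2 -0.8] T [-0.12 -0.08  0.02] open 0.0098 q [0.02 0.2  1.6  0.   1.34 1.1 ]
shift [-0.      0.0002  0.0084] turn [ 0.     -0.0004 -0.0018]
```

Call:
jog_arm:
  steps:
    - [1,0,0,0.0015,0,0,0]
    - [1,0,0,0.003,0,0,0]
    - [1,0,0,0.0045,0,0,0]
    - [1,0,0,0.006,0,0,0]
    - [1,0,0,0.007,0,0,0]

```text
t: 16.25
tool_pos: [0.5978, 0.0605, 0.1225]
orientation: [-3.049, -0.756, -0.001]
force: [-1.5, -1.1, 2.9]
opening: 0.0101
```

```bash
python3 g.py 0.5978 0.0603 0.1208 0.488
```

```text
t 16.25 pos [0.5978 0.0605 0.1225] psi 0.486 zax [ 0.001  0.    -1.   ] F [-1.5 -1.1  2.9] T [-0.09  0.24  0.05] open 0.0101 q [0.02 0.21 1.61 0.   1.33 1.1 ]
shift [-0.0001  0.0002  0.0017] turn [ 0.0002 -0.0007 -0.0017]
```

Now on the spring. I'll press to home, aiming for roughly 10–15 N.

Call:
jog_arm:
  steps:
    - [1,0,0,0.001,0,0,0]
    - [1,0,0,0.002,0,0,0]
    - [1,0,0,0.0025,0,0,0]
    - [1,0,0,0.003,0,0,0]
    - [1,0,0,0.003,0,0,0]

```text
t: 16.88
tool_pos: [0.5979, 0.0606, 0.1209]
orientation: [3.049, 0.756, 0.002]
force: [-7.1, 0.0, 12.5]
opening: 0.0097
```

```bash
python3 g.py 0.5978 0.0603 0.1208 -0.281
```

```text
t 16.88 pos [0.5979 0.0606 0.1209] psi 0.486 zax [ 0.001  0.    -1.   ] F [-7.1  0.  12.5] T [-0.11  1.3   0.03] open 0.0097 q [0.02 0.21 1.61 0.   1.32 1.1 ]
shift [-0.0002  0.0002  0.0001] turn [ 0.     -0.0012  0.7674]
```

Home: z 0.1209 at 12.5 N, where 0.1208 was expected. Now I'll turn clockwise, keeping a light downward press.

Call:
jog_arm:
  steps:
    - [1,0,0,0.001,0,0,0.05]
    - [1,0,0,0.001,0,0,0.1]
    - [1,0,0,0.001,0,0,0.15]
    - [1,0,0,0.001,0,0,0.2]

```text
t: 17.38
tool_pos: [0.5985, 0.0603, 0.1211]
orientation: [3.109, 0.446, 0.004]
force: [-2.9, -2.4, 8.0]
opening: 0.0096
```

```bash
python3 g.py 0.5978 0.0603 0.1208 -0.281
```

```text
t 17.38 pos [0.5985 0.0603 0.1211] psi 0.285 zax [ 0.003 -0.    -1.   ] F [-2.9 -2.4  8. ] T [-0.42  0.58  0.19] open 0.0096 q [ 0.02  0.21  1.61 -0.    1.32  1.3 ]
shift [-0.0007 -0.0002  0.0003] turn [ 4.000e-04 -2.600e-03  5.659e-01]
```

Call:
jog_arm:
  steps:
    - [1,-0.0004,0,0.0012,0,-0.002,0.06]
    - [1,-0.0004,0,0.0012,0,-0.002,0.12]
    - [1,-0.0004,0,0.0012,0,-0.002,0.18]
    - [1,-0.0004,0,0.0012,0,-0.002,0.24]

```text
t: 17.88
tool_pos: [0.5986, 0.06, 0.1211]
orientation: [3.14, 0.068, 0.003]
force: [-2.9, -1.5, 9.3]
opening: 0.0099
```

```bash
python3 g.py 0.5978 0.0603 0.1208 -0.281
```

```text
t 17.88 pos [0.5986 0.06   0.1211] psi 0.043 zax [ 0.002 -0.001 -1.   ] F [-2.9 -1.5  9.3] T [-0.27  0.64  0.18] open 0.0099 q [ 0.02  0.21  1.61 -0.    1.32  1.54]
shift [-0.0008 -0.0003  0.0003] turn [ 0.0009 -0.002   0.3242]
```

Call:
jog_arm:
  steps:
    - [1,-0.0004,0,0.0012,0,-0.002,0.08]
    - [1,-0.0004,0,0.0012,0,-0.002,0.16]
    - [1,-0.0004,0,0.0012,0,-0.002,0.24]
    - [1,-0.0004,0,0.0012,0,-0.002,0.3]

```text
t: 18.38
tool_pos: [0.5986, 0.0597, 0.121]
orientation: [3.114, -0.405, 0.002]
force: [-4.6, -2.2, 9.1]
opening: 0.0099
```

```bash
python3 g.py 0.5978 0.0603 0.1208 -0.281;python3 - <<'E'
from h import *
s=robot.read_camera("side")
cv2.imwrite("pics/s7.png",s["image"][:,:,::-1])
E
```

```text
t 18.38 pos [0.5986 0.0597 0.121 ] psi -0.259 zax [ 0.001 -0.001 -1.   ] F [-4.6 -2.2  9.1] T [-0.41  0.8   0.2 ] open 0.0099 q [ 0.02  0.21  1.61 -0.    1.32  1.85]
shift [-0.0009 -0.0004  0.0002] turn [ 0.0012 -0.0012  0.022 ]
```

View pics/s7.png

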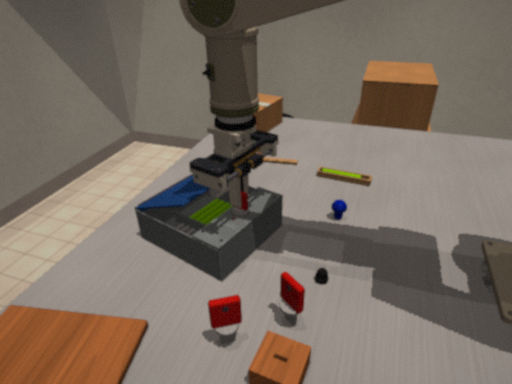

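The lid is opening and the parts inside show at about (210,210). I'll finish the turn and hold while it swings.

Call:
jog_arm:
  steps:
    - [1,-0.0004,0,0.0008,0,0,0.03]
    - [1,-0.0004,0,0.0008,0,0,0.03]
    - [1,-0.0004,0,0.0005,0,0,0.03]
    - [1,-0.0004,0,0.0003,0,0,0.03]
    - [1,-0.0004,0,0.0003,0,0,0.02]

```text
t: 19.05
tool_pos: [0.5985, 0.0596, 0.1211]
orientation: [3.109, -0.441, 0.003]
force: [-1.0, -1.3, 6.3]
opening: 0.01
```

Call:
jog_arm:
  steps:
    - [1,0,0,0,0,0,0]
    - [1,0,0,0,0,0,0]
    - [1,0,0,0,0,0,0]
    - [1,0,0,0,0,0,0]
    - [1,0,0,0,0,0,0]
  force: 10

```text
t: 19.68
tool_pos: [0.5985, 0.0596, 0.1211]
orientation: [3.109, -0.441, 0.003]
force: [-1.5, -0.5, 4.2]
opening: 0.01
```

```bash
python3 g.py 0.5978 0.0603 0.1208 -0.281;python3 - <<'E'
from h import *
s=robot.read_camera("side")
cv2.imwrite("pics/s8.png",s["image"][:,:,::-1])
E
```

```text
t 19.68 pos [0.5985 0.0596 0.1211] psi -0.282 zax [ 0.002 -0.002 -1.   ] F [-1.5 -0.5  4.2] T [-0.17  0.28  0.03] open 0.01 q [ 0.02  0.21  1.61 -0.    1.32  1.87]
shift [-0.0008 -0.0005  0.0003] turn [ 0.0012 -0.0019 -0.0007]
```

View pics/s8.png

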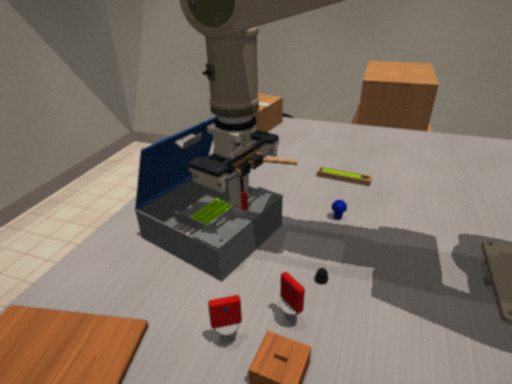

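The lid stands open at about (175,160). I'll release slowly, then lift straight up.

Call:
jog_arm:
  steps:
    - [0.85,0,0,0,0,0,0]
    - [0.8,0,0,0,0,0,0]
    - [0.7,0,0,0,0,0,0]
    - [0.6,0,0,0,0,0,0]
    - [0.5,0,0,0,0,0,0]

```text
t: 20.35
tool_pos: [0.5985, 0.0596, 0.1211]
orientation: [3.109, -0.441, 0.003]
force: [-0.2, -0.1, -0.0]
opening: 0.0426
```

Call:
jog_arm:
  steps:
    - [0.5,0,0,0,0,0,0]
    - [0.5,0,0,-0.01,0,0,0]
    - [0.5,0,0,-0.03,0,0,0]
    - [0.5,0,0,-0.06,0,0,0]
    - [0.5,0,0,-0.1,0,0,0]

```text
t: 20.98
tool_pos: [0.598, 0.0598, 0.2229]
orientation: [3.109, -0.441, 0.002]
force: [0.6, -0.7, -0.9]
opening: 0.0465
```

```bash
python3 g.py 0.45 0.0603 0.28 -0.281;python3 - <<'E'
from h import *
s=robot.read_camera("side")
cv2.imwrite("pics/s9.png",s["image"][:,:,::-1])
E
```

```text
t 20.98 pos [0.598  0.0598 0.2229] psi -0.282 zax [ 0.001 -0.002 -1.   ] F [ 0.6 -0.7 -0.9] T [0.07 0.02 0.01] open 0.0465 q [ 0.02  0.14  1.5  -0.    1.5   1.87]
shift [-0.1422  0.0408 -0.0573] turn [ 0.0012 -0.0016 -0.0006]
```

View pics/s9.png

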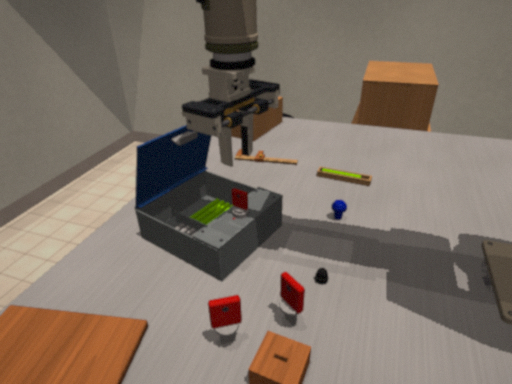

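The hand is clear, the key stands in the lock at (240,200) and the lid is open. I'll back away so both cameras can check it.

Call:
jog_arm:
  steps:
    - [0.5,-0.05,0.015,-0.03,0,0,0]
    - [0.5,-0.1,0.03,-0.05,0,0,0]
    - [0.5,-0.14,0.04,-0.057,0,0,0]
    - [0.5,-0.14,0.1,-0.057,0,0,0]
    - [0.5,-0.14,0.15,-0.057,0,0,0]

```text
t: 21.65
tool_pos: [0.4237, -0.046, 0.288]
orientation: [3.11, -0.437, 0.023]
force: [1.1, -0.7, 0.8]
opening: 0.0464
```

Call:
jog_arm:
  steps:
    - [0.5,0,0.06,0,0,0,0]
    - [0.5,0,0.12,0,0,0,0]
    - [0.5,0,0.16,0,0,0,0]
    - [0.5,0,0.16,0,0,0,0]

```text
t: 22.15
tool_pos: [0.3789, -0.2021, 0.2893]
orientation: [3.108, -0.444, 0.026]
force: [0.3, 0.4, -0.9]
opening: 0.0466
```

```bash
python3 g.py;python3 - <<'E'
from h import *
s=robot.read_camera("side");t=robot.read_camera("top")
a=s["image"][:,:,::-1];b=t["image"][:,:,::-1]
crop(a,130,110,170,170,4,"s10.png");crop(b,170,90,120,125,4,"t10.png")
im=t["image"];m=red(im);m[:,:200]=0;m[:,300:]=0
for ce,st,mm in comps(m,8):
    i=im.astype(float)[...,0]*mm; k=i>0.6*i.max();yy,xx=np.nonzero(k)
    P=np.array([plane(t,(x,y),.139)[:2] for x,y in zip(xx,yy)]);c=P.mean(0);v,e=np.linalg.eigh(np.cov((P-c).T));e=e[:,1];print("key top",c.round(4),np.arctan(e[1]/e[0]),st)
# handle bounds side
m=red(s["image"]);m[:,:200]=0;m[:,260:]=0;m[225:]=0
for ce,st,mm in comps(m,8):print("side",ce,st)
for z in(.139,.099):print(proj(s,[.598,.0595,z]))
E
```

```text
t 22.15 pos [ 0.3789 -0.2021  0.2893] psi -0.284 zax [ 0.016 -0.004 -1.   ] F [ 0.3  0.4 -0.9] T [0.12 0.01 0.02] open 0.0466 q [-0.61 -0.38  1.85  0.01  1.65  1.24]
key top [0.5959 0.0591] -0.22372561186703455 [219 175   6  14  47]
side [240.921875  195.5390625] [232 188  15  21 128]
[239.16817691 191.38655056]
[240.02109581 207.90984865]
```

View pics/s10.png

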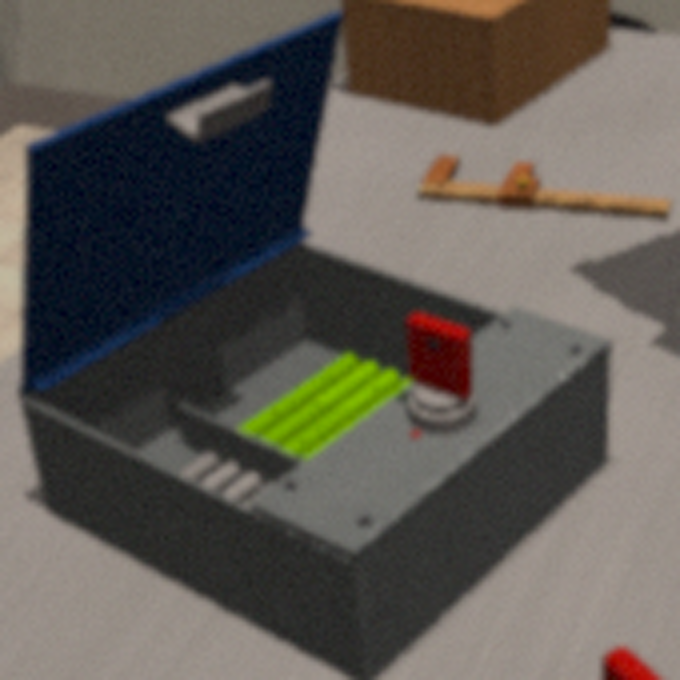

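View pics/t10.png

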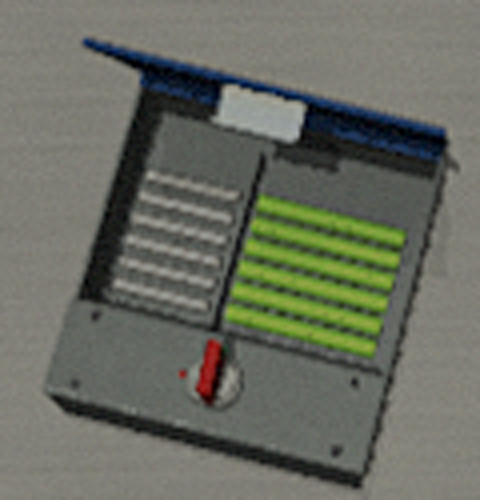

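The shoulder sits on the rosette, the handle lies in line with the box's x, and the lid is fully open. Handing in.

Run:
```python
from plant import robot
print(robot.close_job())
```

```text
the job is handed in; nothing more can be done
None
```

I took the small red-handled key from its block and pushed it home in the lock. I then turned it clockwise to the open mark, where the lid sprang open, and handed the job in about 22 s into the 67 s limit. The hand-in reports no verdict.

**Insertion:** The first press stood on the plug face at about 5 N, and turning the key by about ±0.12 rad did not find the slot. Feeling the bore walls put the centre about 1.6 mm from my first estimate. There the key dropped in freely. The highest pressing force I read was 12.5 N downward (about 14 N in all) against the 45 N limit; it is read only at the end of each move, so brief peaks between readings would not show.

**Last checks:**
- **Lid:** both cameras show it standing open.
- **Key:** the shoulder is down on the rosette. The hand let go at ψ −0.282 rad, against −0.281 for the box's x.
- **Hand and loose things:** the hand was well clear. In the side view the stopper, eraser cap, barrel and slide gauge looked unmoved, but I did not measure them.

**Disagreements:**
- The top camera read the handle at −0.22 rad, 0.06 rad off the hand's reading. It is a coarse estimate on a few pixels.
- It also placed the handle top about 2 mm in x from the lock axis I used, near the calibration error.
- The play I felt between the bore walls, about 8 mm, was more than the 4.7 mm the stated sizes allow. I did not find out why.

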